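# Tip two chocolate boxes to find the stamped one and push it to the dispatch rail

### The job

Two identical chocolate boxes stand on edge facing you, and one of them is stamped underneath. Tip both over backwards, away from you, with the fingertips so that they lie on their backs and show their undersides; then gently push the stamped one flush against the low wooden dispatch rail behind them, anywhere along it, and leave the other lying where it fell. Only push: do not pick up the boxes, and leave everything else on the counter alone.

Things in the scene. Friction and masses are not known exactly. Their poses are not given: they have to be found in the camera images.
- box_a: Closed card chocolate box, 98 x 150 x 44 mm, 0.18-0.35 kg, twin of box_b; sides vary. Starts on a long narrow side: 98 tall, 150 wide, 44 deep, lid to the robot, turned up to 10 deg. Origin: centre of its back (the 98 x 150 face opposite the lid; 49 mm up, on the far side, at the start). Own axes: z back to lid, y the 150 mm length (to robot's left), x the 98 mm: up at first, away from the robot once on its back.
- box_b: As box_a in size, origin and axes. Both have a plain paper band on the face they stand on (own x = -49 mm); one band has a stamp. A push away from the robot near the top edge rocks a box over its far lower edge; past about 24 deg it drops onto its back, where its origin is at counter height. A low push slides it.
- stamp (a point): Centre of the stamp: dark round ink mark 36 mm across with a short pale bar, mid-band on the face one box stands on. Hidden until that box is tipped; then upright, facing the robot, 22 mm above the counter. The other band is blank. The stamped box is the one whose own point x = -50, y = 0, z = 22 mm is here.
- rail: Dispatch rail: low straight wooden strip with three brass screws, fixed to the counter behind the boxes; 22 mm deep (x), 480 long (y), 26 high, turned up to 13 deg. Origin: centre of its underside; front face, to the robot, at its own x = -11 mm. A box flush with it has its origin at the rail's own x = -60 mm.
- ink_pad: Closed ink pad, 59 x 86 x 16 mm, loose, low, on the counter in front of and between the boxes; origin at the centre of its underside. Bystander.
- date_stamp: Wooden hand stamp, 24 x 42 x 60 mm, loose, standing behind the rail; origin at the centre of its underside. Bystander.
- ramekin: White ramekin of beans, 68 mm across, 42 mm high, loose, at the left; origin at the centre of its underside. Bystander.
- cocoa_tin: Round tin, 62 mm across, 75 mm high, loose, at the far right; origin at the centre of its underside. Bystander.

How it is judged:
By the outcome, as a careful person would: the job done as asked, in the order asked, and still so for the second after the job is handed in, with the robot touching nothing.
It also fails if it takes over 58 s, if anything falls off the work surface, if the arm or the gripper's body presses on something with over 40 N, if the wrist force passes 120 N, or if a joint passes its speed limit or range.

### The arm

A 7-joint arm with a two-finger parallel gripper is mounted at the origin on a cart in front of the work surface, level with it; the furniture and walls round the work are solid. World frame = base frame: x ahead of the robot, y to its left, z up, the work surface at z = 0. Lengths are in m, angles in rad, forces in N, time in s.
With the tool pointing down it reaches from about 0.425 to 1.025 m from the base axis. Payload 3.6 kg.
Tool frame: the origin (TCP) lies on the centre line of the jaws, within the pads' length; the fingertips stand 25 mm ahead of it and the grasp point (between the pads) lies 6 mm ahead of it; z points along the fingers, y is the line along which they close (so a half turn about z gives the same grasp; the last joint's range is limited). The gripper opens to 85 mm and grips with 20 to 120 N. Pads are 22 mm wide; open, the fingers measure 114 mm over their backs; the gripper's body (76 mm by 85 mm) begins 54 mm behind the grasp point. The pads swing forward as they close: fully open they stand 13 mm farther back than shut.
Start: joints at [-1.401, 0.591, 0.048, 1.609, -0.033, 0.943, -0.034], TCP at [0.188, 0.7, 0.256] pointing down, gripper open.
Joint ranges: [-2.69, 2.69], [-0.47, 2.24], [-1.27, 1.36], [0.19, 2.51], [-1.53, 4.68], [0.08, 2.07], [-3.09, 3.09]. Speed limits (rad/s): [2.57, 2.57, 3.14, 3.14, 3.14, 3.14, 3.14].

### API

Orientations are given as a unit quaternion [w, x, y, z].
In Python, from workcell import * gives the robot as it stands.
- The arm moves only by the tool apply_moves, never from a script. Its argument "deltas" is a list that holds one entry, the list of rows, each a list of 7 numbers: the shift along the tool's x, y, z in m, then the turn, a rotation vector about the tool's x, y, z in degrees, then the closure, from 0 (fully open) to 1 (shut). A call has 1 to 10 rows; each row is the pose to reach, as a shift and turn from the pose commanded when the call began, along the tool's axes at that moment; what a row does not reach only later rows make up. A row lasts 1/8 s, in which the tool goes at most 62.5 mm and 10.7 degrees, less where a joint would pass 70% of its speed; a pose out of reach is approached as far as the arm can. A call with a gripper value outside its range is refused whole. The fingers move at their own pace and stop on an object; "squeeze" is the grip in N (left out, the last holds). Time passes only in rows, so rows that repeat a pose let the fingers close. It gives the time, the measured TCP pose, the force, the opening and the grip force at its end, in the units of the state.
- sense(): the state, without advancing time (a new reading comes with each control period).
- get_image(name): name is "side" or "top" or "wrist"; returns a dict with "img" (384x512x3 uint8, red, green, blue), "K" (3x3 intrinsics, pixels), "R" (3x3) and "t" (3): a world point X has camera coordinates R X + t. Camera axes: x right, y down, z forward; pixel columns grow to the right and rows downward; lengths in m; the calibration is good to about 2 mm. A picture is of the moment at which its call begins. There is no depth.
- hand_in(): hands the job in; it is judged then, once.
The state is a dict: "time": time; "q": joint angles; "qvel": joint speeds; "effort": joint torques, N m; "tcp_pos": TCP position; "tool_rot": TCP orientation; "ft_force": force on the tool from outside, world axes, zero at the start; "wrist_torque": the same for the moment, N m; "width": finger opening in m; "grasp_force": force on a finger pad.
Only numpy, scipy, OpenCV 4.12 (cv2) and the standard library are available. Lean on these libraries where they do the work, as an engineer would, in place of code of your own. Each camera call takes 0.05 s, during which the arm holds its last target. There are 200 camera calls.

## Working session

There is one attempt and no reset: what is moved stays moved. The work goes in short steps, Python scripts to look and compute and a tool call to move; the robot and the scene stay as the last step left them, time stands still between calls to the robot, and variables do not carry over. Pictures are saved under pics/ and viewed, at most 10 in all, crops included, and the job is handed in when it is done.

Besides the shell and the picture viewer there is one more tool, called after "Call:" in YAML: its name, and indented under it one key for each argument. apply_moves: Moves the arm, as the interface text tells. Its arguments: {"type":"object","properties":{"deltas":{"type":"array","items":{"type":"array","items":{"type":"array","items":{"type":"number"}}}},"squeeze":{"type":"number"}},"required":["deltas"]}

```bash
mkdir -p pics; cat > h.py <<'E'
from workcell import *
import numpy as np, cv2
def snap(n,f):
    d=get_image(n); cv2.imwrite('pics/'+f,cv2.cvtColor(d['img'],cv2.COLOR_RGB2BGR)); np.savez('pics/'+f+'.npz',K=d['K'],R=d['R'],t=d['t']); return d
def px(f,pts,z):
    d=np.load('pics/'+f+'.npz');K,R,t=d['K'],d['R'],d['t'];c=-R.T@t;o=[]
    for i,(u,v) in enumerate(pts):
        r=R.T@np.linalg.solve(K,[u,v,1]);zz=z[i] if hasattr(z,'__len__') else z
        o.append(c+r*(zz-c[2])/r[2])
    return np.round(np.array(o),4)
E
python3 - <<'E'
from h import *
a=snap('top','t0.png')['img'];b=snap('side','s0.png')
cv2.imwrite('pics/t0b.png',cv2.resize(cv2.cvtColor(a,cv2.COLOR_RGB2BGR),(800,600),interpolation=2))
s=sense();print(s['tcp_pos'],s['tool_rot'],s['time'])
for n in('t0','s0'):
    d=np.load(f'pics/{n}.png.npz');print(-d['R'].T@d['t'],d['R'][2])
E
```

```text
[0.18816638 0.6994434  0.25525824] [-6.45450489e-05  1.30984593e-01  9.91383893e-01 -1.00470780e-03] 0.1
[ 0.35478052 -0.15053393  1.28866751] [ 0.17081073  0.01222159 -0.98522806]
[ 0.20486844 -1.18824323  1.131453  ] [ 0.24791083  0.67585098 -0.69409341]
```

View pics/t0b.png

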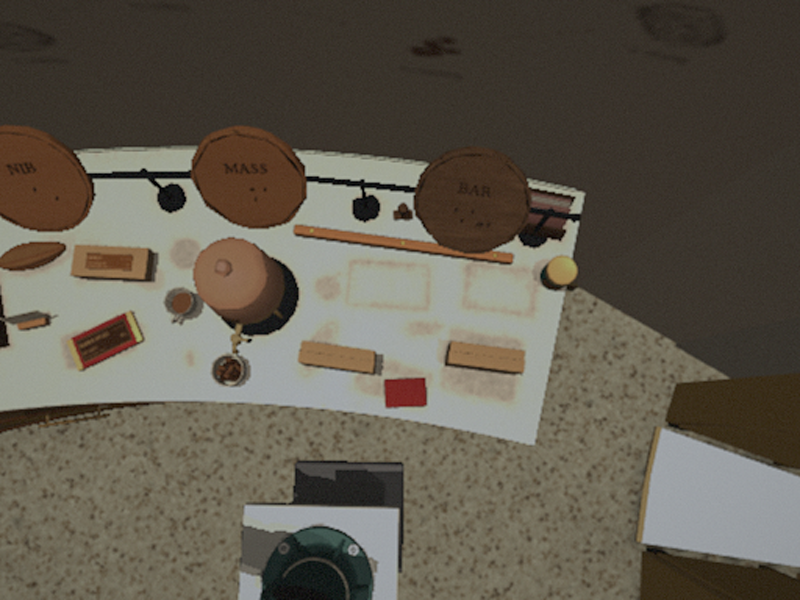

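View pics/s0.png

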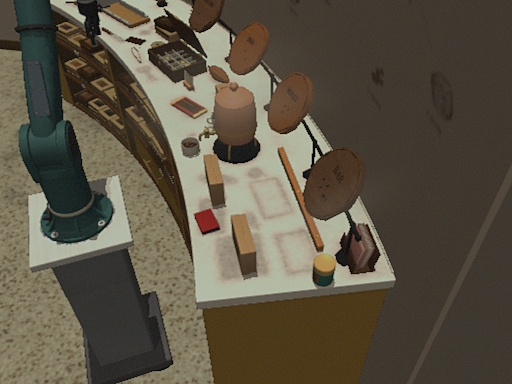

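The top view shows the left box top at about (338,358), the right one at (486,358), the ink pad at (405,392), and the rail from (295,230) to (512,258). There is an urn left of the boxes at (240,285), and sign discs overhang the rail's right end. I'll enlarge it for corners.

```bash
python3 - <<'E'
import cv2
a=cv2.imread('pics/t0.png')[135:270,180:380]
cv2.imwrite('pics/t0c.png',cv2.resize(a,(800,540),interpolation=cv2.INTER_CUBIC))
E
```

```text
(no output)
```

View pics/t0c.png

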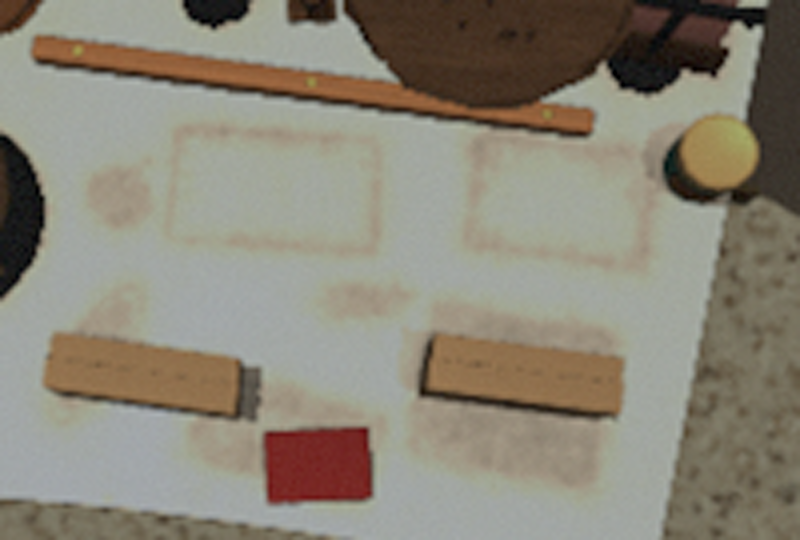

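Left box top corners in the crop: (50,334), (240,361), (236,417), (46,386). Right box: (434,336), (622,357), (618,415), (428,392). Rail front top edge: (34,60) to (592,134). Ink pad: (265,432) to (371,502).

```bash
python3 - <<'E'
from h import *
f=lambda P:[(180+(x-1.5)/4,135+(y-1.5)/4) for x,y in P]
L=px('t0.png',f([(50,334),(240,361),(236,417),(46,386)]),.098)
R=px('t0.png',f([(434,336),(622,357),(618,415),(428,392)]),.098)
rf=px('t0.png',f([(34,60),(592,134),(36,37),(592,110)]),.026)
ink=px('t0.png',f([(265,432),(368,428),(371,496),(268,502)]),.016)
for n,q in(('L',L),('R',R)):
    d=(q[0]-q[1])+(q[3]-q[2]); print(n,q[:,:2].tolist(),q.mean(0),'len',np.linalg.norm(q[0]-q[1]),'w',np.linalg.norm(q[0]-q[3]),'yaw',np.degrees(np.arctan2(-d[0],d[1])))
d=rf[0]-rf[1];print('rail',rf[:,:2].tolist(),np.linalg.norm(d),np.degrees(np.arctan2(-d[0],d[1])))
print('ink',ink[:,:2].tolist())
print('tin top',px('t0.png',f([(718,152)]),.075))
# urn: lower-right base edge; side view of sign bottom
print('urn base',px('t0.png',f([(44,210)]),0.0))
for z in(.2,.3,.4): print('sign bottom if z',z,px('t0.png',f([(485,106)]),z))
# triangulate sign center: top t0b(473,189)->, side (335,183)
from numpy.linalg import lstsq
def ray(fn,u,v):
    d=np.load('pics/'+fn+'.npz');c=-d['R'].T@d['t'];r=d['R'].T@np.linalg.solve(d['K'],[u,v,1]);return c,r/np.linalg.norm(r)
def tri(a,b):
    A=[];B=[]
    for c,r in(ray('t0.png',*a),ray('s0.png',*b)):
        P=np.eye(3)-np.outer(r,r);A.append(P);B.append(P@c)
    A=np.vstack(A);B=np.hstack(B);return lstsq(A,B,rcond=None)[0]
print('BAR sign',tri((473/1.5625,199/1.5625),(334,184)))
print('urn knob',tri((222/1.5625,268/1.5625),(234,87)))
print('MASS sign',tri((248/1.5625,177/1.5625),(290,103)))
E
```

```text
L [[0.476, 0.0417], [0.458, -0.1059], [0.415, -0.104], [0.4358, 0.0429]] [ 0.4462   -0.031325  0.098   ] len 0.14869351028205638 w 0.0402179064596853 yaw -7.505419517645032
R [[0.4802, -0.2553], [0.4669, -0.3999], [0.4224, -0.396], [0.437, -0.2508]] [ 0.451625 -0.3255    0.098   ] len 0.14521036464385037 w 0.043433742643249174 yaw -5.49910552395928
rail [[0.7156, 0.0776], [0.66, -0.3931], [0.7358, 0.0769], [0.6806, -0.3934]] 0.4739724148091321 -6.736672905700802
ink [[0.4075, -0.1248], [0.4124, -0.2089], [0.3577, -0.2119], [0.3512, -0.1285]]
tin top [[ 0.6352 -0.4843  0.075 ]]
urn base [[0.5914 0.0675 0.    ]]
sign bottom if z 0.2 [[ 0.6373 -0.2826  0.2   ]]
sign bottom if z 0.3 [[ 0.6114 -0.2705  0.3   ]]
sign bottom if z 0.4 [[ 0.5854 -0.2583  0.4   ]]
BAR sign [ 0.75383446 -0.29328611  0.15981392]
urn knob [0.58726927 0.1579086  0.26059782]
MASS sign [0.79451023 0.15101841 0.15451254]
```

```bash
cat >> h.py <<'E'
from scipy.spatial.transform import Rotation as Ro
def cur():
    s=sense();w,x,y,z=s['tool_rot'];return s,np.array(s['tcp_pos']),Ro.from_quat([x,y,z,w])
def rows(wps):  # wps: (x,y,z,yawdeg[,tiltdeg about tool y]); yaw = tool y axis ccw from world y, tool z down
    s,p,R=cur()
    for w in wps:
        yaw=w[3];tl=w[4] if len(w)>4 else 0
        T=Ro.from_euler('z',yaw,degrees=True)*Ro.from_matrix(np.diag([-1.,1,-1]))*Ro.from_euler('y',tl,degrees=True)
        print(np.round(R.inv().apply(np.array(w[:3])-p),3).tolist(),np.round((R.inv()*T).as_rotvec(degrees=True),1).tolist())
E
python3 - <<'E'
from h import *
rows([(.188,.7,.45,-15),(.45,.45,.45,-6),(.5,0,.45,-6),(.395,-.322,.3,-6),(.395,-.322,.15,-6)])
print(sense()['q'])
E
```

```text
[0.0, 0.0, -0.195] [-0.1, 0.0, -0.1]
[-0.318, -0.173, -0.194] [-0.1, -0.0, -9.1]
[-0.483, -0.595, -0.193] [-0.1, -0.0, -9.1]
[-0.465, -0.933, -0.043] [-0.1, -0.0, -9.1]
[-0.465, -0.932, 0.107] [-0.1, -0.0, -9.1]
[-1.40149824  0.59202859  0.04832383  1.60968493 -0.03328616  0.94269747
 -0.03369865]
```

Call:
apply_moves:
  deltas:
    - [[0, 0, -0.06, 0, 0, 0, 0], [0, 0, -0.12, 0, 0, 0, 0], [-0.03, -0.02, -0.17, 0, 0, 0, 0], [-0.08, -0.04, -0.194, 0, 0, -2, 0], [-0.13, -0.07, -0.194, 0, 0, -4, 0], [-0.18, -0.1, -0.194, 0, 0, -5, 0], [-0.23, -0.13, -0.194, 0, 0, -7, 0], [-0.28, -0.155, -0.194, 0, 0, -8, 0], [-0.318, -0.173, -0.194, 0, 0, -9.1, 0], [-0.318, -0.173, -0.194, 0, 0, -9.1, 0]]

```text
time: 1.35
tcp_pos: [0.4545, 0.4458, 0.4499]
tool_rot: [0.001, 0.056, 0.998, -0.001]
ft_force: [0.2, -0.2, 0.7]
width: 0.0858
grasp_force: 0.0
```

```bash
python3 - <<'E'
from h import *
rows([(.5,0,.45,-6),(.395,-.322,.3,-6)])
print(sense()['q'],sense()['tcp_pos'])
E
```

```text
[-0.095, -0.438, 0.001] [-0.1, 0.1, -0.5]
[-0.027, -0.769, 0.152] [-0.1, 0.1, -0.5]
[-0.94374859  0.32119984  0.13096503  1.58953384 -0.04055041  1.23467589
  0.65185101] [0.45451411 0.44577399 0.44993101]
```

Call:
apply_moves:
  deltas:
    - [[-0.02, -0.06, 0, 0, 0, 0, 0], [-0.035, -0.12, 0, 0, 0, 0, 0], [-0.05, -0.18, 0, 0, 0, 0, 0], [-0.065, -0.24, 0, 0, 0, 0, 0], [-0.075, -0.3, 0, 0, 0, 0, 0], [-0.085, -0.36, 0, 0, 0, 0, 0], [-0.095, -0.42, 0, 0, 0, 0, 0], [-0.09, -0.48, 0, 0, 0, 0, 0], [-0.08, -0.54, 0, 0, 0, 0, 0], [-0.07, -0.6, 0, 0, 0, 0, 0]]

```text
time: 2.6
tcp_pos: [0.4573, -0.1541, 0.4502]
tool_rot: [0.0, 0.051, 0.999, 0.0]
ft_force: [0.8, -0.5, -0.2]
width: 0.0852
grasp_force: 0.0
```

```bash
python3 - <<'E'
from h import *
rows([(.395,-.322,.3,-6),(.395,-.322,.09,-6)])
print(sense()['q'],sense()['tcp_pos'])
E
```

```text
[0.045, -0.173, 0.15] [0.0, 0.0, 0.2]
[0.045, -0.174, 0.36] [0.0, 0.0, 0.2]
[-0.22917599  0.08246802  0.50375262  1.90415993 -0.04403541  1.16549307
  1.75946019] [ 0.45733516 -0.15407091  0.45015277]
```

Call:
apply_moves:
  deltas:
    - [[0.015, -0.05, 0.02, 0, 0, 0, 0], [0.03, -0.1, 0.07, 0, 0, 0, 0], [0.04, -0.15, 0.12, 0, 0, 0, 0], [0.045, -0.174, 0.17, 0, 0, 0, 0], [0.045, -0.174, 0.22, 0, 0, 0, 0], [0.045, -0.174, 0.27, 0, 0, 0, 0], [0.045, -0.174, 0.31, 0, 0, 0, 0], [0.045, -0.174, 0.34, 0, 0, 0, 0], [0.045, -0.174, 0.355, 0, 0, 0, 0], [0.045, -0.174, 0.355, 0, 0, 0, 0]]

```text
time: 3.85
tcp_pos: [0.3952, -0.3213, 0.0947]
tool_rot: [-0.0, 0.052, 0.999, 0.001]
ft_force: [0.2, -0.2, 0.0]
width: 0.0854
grasp_force: 0.0
```

```bash
python3 - <<'E'
from h import *
print(sense()['q'],sense()['tcp_pos'])
a=snap('side','s1.png')['img'][180:300,170:330]
cv2.imwrite('pics/s1c.png',cv2.resize(cv2.cvtColor(a,cv2.COLOR_RGB2BGR),(800,600),interpolation=cv2.INTER_CUBIC))
E
```

```text
[ 0.34785464  0.61719095  0.33807687  2.2083832  -0.52579217  0.39356717
  2.58687108] [ 0.39518681 -0.32128071  0.09471368]
```

View pics/s1c.png

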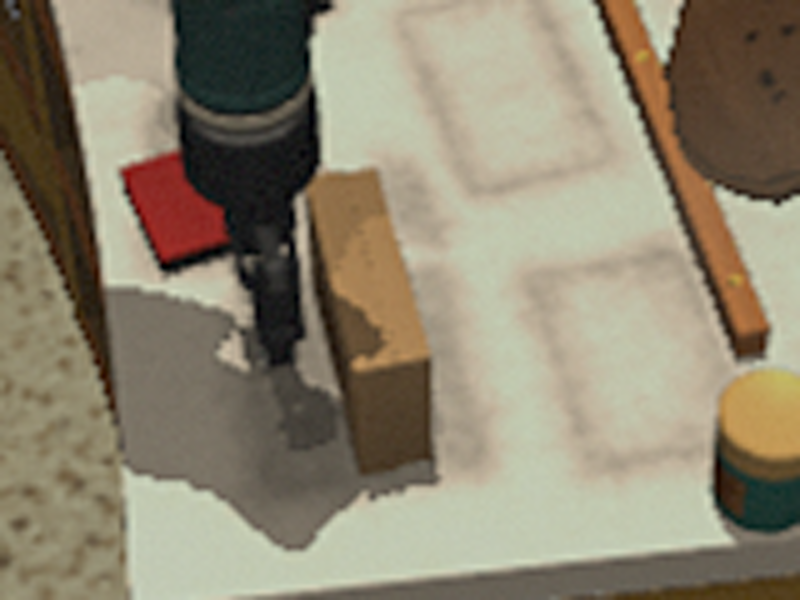

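The crop shows the fingers (about (270,340)) standing just in front of the right box's lid, near its top, clear of the ink pad. Now I push away.

Call:
apply_moves:
  deltas:
    - [[-0.01, 0, 0, 0, 0, 0, 0], [-0.018, 0, 0, 0, 0, 0, 0], [-0.025, 0, 0, 0, 0, 0, 0], [-0.032, 0, 0, 0, 0, 0, 0], [-0.039, 0, 0, 0, 0, 0, 0], [-0.046, 0, 0, 0, 0, 0, 0], [-0.053, 0, 0, 0, 0, 0, 0], [-0.059, 0, 0, 0, 0, 0, 0], [-0.064, 0, 0, 0, 0, 0, 0], [-0.064, 0, 0, 0, 0, 0, 0]]

```text
time: 5.15
tcp_pos: [0.4593, -0.3286, 0.0953]
tool_rot: [0.0, 0.052, 0.999, -0.0]
ft_force: [-0.4, -0.5, 0.4]
width: 0.0854
grasp_force: 0.0
```

```bash
python3 - <<'E'
from h import *
print(sense()['q'],sense()['tcp_pos'])
a=snap('side','s2.png')['img'][180:300,170:330]
cv2.imwrite('pics/s2c.png',cv2.resize(cv2.cvtColor(a,cv2.COLOR_RGB2BGR),(800,600),interpolation=cv2.INTER_CUBIC))
E
```

```text
[ 0.27366713  0.66361395  0.37746468  2.08879054 -0.51576532  0.47850782
  2.51007431] [ 0.45929042 -0.32857293  0.09525717]
```

View pics/s2c.png

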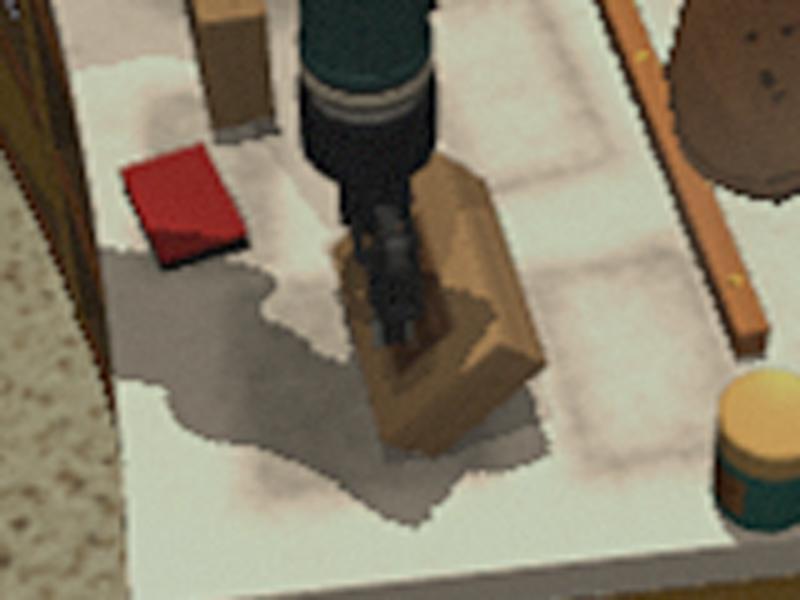

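The box is about 45° over and falling free (contact force is about 0). I'll hold, then back off and up.

Call:
apply_moves:
  deltas:
    - [[-0.064, 0, 0, 0, 0, 0, 0], [0, 0, 0, 0, 0, 0, 0], [0.0, 0, -0.03, 0, 0, 0, 0], [0.0, 0, -0.09, 0, 0, 0, 0], [0.0, 0.05, -0.12, 0, 0, 0, 0], [0, 0.11, -0.12, 0, 0, 0, 0], [0, 0.17, -0.12, 0, 0, 0, 0], [0, 0.23, -0.12, 0, 0, 0, 0], [0, 0.28, -0.12, 0, 0, 0, 0], [0, 0.28, -0.12, 0, 0, 0, 0]]

```text
time: 6.45
tcp_pos: [0.4877, -0.0452, 0.2149]
tool_rot: [-0.001, 0.048, 0.999, 0.001]
ft_force: [0.6, -0.6, -0.3]
width: 0.0851
grasp_force: 0.0
```

```bash
python3 - <<'E'
from h import *
print(sense()['q'],sense()['tcp_pos'])
a=snap('side','s3.png')['img'][140:290,160:360]
cv2.imwrite('pics/s3c.png',cv2.resize(cv2.cvtColor(a,cv2.COLOR_RGB2BGR),(800,600),interpolation=cv2.INTER_CUBIC))
rows([(.39,-.026,.215,-7.5),(.39,-.026,.095,-7.5)])
E
```

```text
[-0.43554962  0.41196777  0.57334945  2.18358709 -0.37474623  0.6418657
  1.8799697 ] [ 0.48765873 -0.04519179  0.21485104]
[0.099, 0.012, 0.0] [0.0, -0.0, 1.8]
[0.099, 0.012, 0.12] [0.0, -0.0, 1.8]
```

View pics/s3c.png

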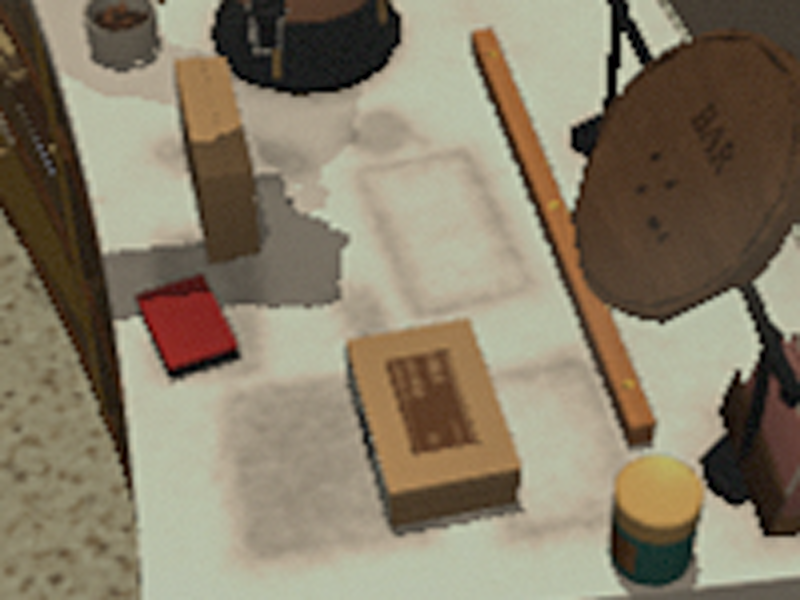

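The right box lies on its back (top centre about (435,400)) and the left box still stands. Next I try the reach in front of the left box at height.

Call:
apply_moves:
  deltas:
    - [[0.05, 0.012, 0, 0, 0, 1.8, 0], [0.09, 0.012, 0, 0, 0, 1.8, 0], [0.099, 0.012, 0, 0, 0, 1.8, 0], [0.099, 0.012, 0, 0, 0, 1.8, 0], [0.099, 0.012, 0.02, 0, 0, 1.8, 0]]

```text
time: 7.12
tcp_pos: [0.3941, -0.0287, 0.1963]
tool_rot: [0.003, 0.068, 0.998, 0.0]
ft_force: [0.0, -0.4, 0.2]
width: 0.0859
grasp_force: 0.0
```

```bash
python3 - <<'E'
from h import *
print(sense()['q'],sense()['tcp_pos'])
rows([(.39,-.026,.095,-7.5)])
E
```

```text
[-0.50544801  0.33337009  0.58244078  2.39371963 -0.39147613  0.49155356
  1.8337314 ] [ 0.39406145 -0.02869956  0.19631867]
[0.005, 0.002, 0.101] [0.0, 0.4, -0.3]
```

Call:
apply_moves:
  deltas:
    - [[0.005, 0.002, 0.03, 0, 0, 0, 0], [0.005, 0.002, 0.06, 0, 0, 0, 0], [0.005, 0.002, 0.06, 0, 0, 0, 0]]

```text
time: 7.5
tcp_pos: [0.3869, -0.0262, 0.1341]
tool_rot: [-0.001, 0.069, 0.998, -0.0]
ft_force: [-0.8, 0.1, 0.5]
width: 0.0856
grasp_force: 0.0
```

```bash
python3 - <<'E'
from h import *
print(sense()['q'],sense()['tcp_pos'])
rows([(.39,-.026,.095,-7.5)])
E
```

```text
[-0.35100276  0.45417569  0.39500226  2.44766975 -0.56495305  0.31949471
  1.98310974] [ 0.38686461 -0.02615865  0.13409771]
[-0.003, 0.001, 0.039] [-0.1, -0.1, -0.4]
```

Call:
apply_moves:
  deltas:
    - [[-0.005, 0.001, 0.02, 0, 0, 0, 0], [-0.005, 0.001, 0.037, 0, 0, 0, 0], [-0.005, 0.001, 0.037, 0, 0, 0, 0]]

```text
time: 7.88
tcp_pos: [0.3923, -0.0254, 0.0984]
tool_rot: [0.0, 0.068, 0.998, 0.0]
ft_force: [0.0, 1.0, 0.7]
width: 0.085
grasp_force: 0.0
```

```bash
python3 - <<'E'
from h import *
print(sense()['q'],sense()['tcp_pos'])
E
```

```text
[-0.24462219  0.52935489  0.25827906  2.45391398 -0.64986513  0.21477322
  2.05243475] [ 0.39233645 -0.02544236  0.09843385]
```

Call:
apply_moves:
  deltas:
    - [[-0.008, 0, 0.002, 0, 0, 0, 0], [-0.016, 0, 0.002, 0, 0, 0, 0], [-0.023, 0, 0.002, 0, 0, 0, 0], [-0.03, 0, 0.002, 0, 0, 0, 0], [-0.037, 0, 0.002, 0, 0, 0, 0], [-0.044, 0, 0.002, 0, 0, 0, 0], [-0.051, 0, 0.002, 0, 0, 0, 0], [-0.057, 0, 0.002, 0, 0, 0, 0], [-0.062, 0, 0.002, 0, 0, 0, 0], [-0.062, 0, 0.002, 0, 0, 0, 0]]

```text
time: 9.12
tcp_pos: [0.453, -0.0334, 0.0963]
tool_rot: [0.0, 0.068, 0.998, -0.0]
ft_force: [0.2, 0.1, -0.0]
width: 0.0854
grasp_force: 0.0
```

Call:
apply_moves:
  deltas:
    - [[0, 0, 0, 0, 0, 0, 0], [0, 0, 0, 0, 0, 0, 0], [0.03, 0, -0.01, 0, 0, 0, 0], [0.05, 0, -0.05, 0, 0, 0, 0], [0.04, 0, -0.11, 0, 0, 0, 0], [0.02, 0, -0.17, 0, 0, 0, 0], [-0.02, -0.04, -0.23, 0, 0, 0, 0], [-0.02, -0.1, -0.25, 0, 0, 0, 0], [-0.02, -0.13, -0.26, 0, 0, 0, 0], [-0.02, -0.13, -0.26, 0, 0, 0, 0]]

```text
time: 10.38
tcp_pos: [0.4541, -0.1691, 0.358]
tool_rot: [0.002, 0.071, 0.997, -0.001]
ft_force: [-0.1, 0.5, -0.4]
width: 0.0855
grasp_force: 0.0
```

```bash
python3 - <<'E'
from h import *
print(sense()['tcp_pos'])
a=snap('side','s4.png')['img'][140:290,160:360];w=snap('wrist','w4.png')['img']
f=lambda i,s:cv2.resize(i,s,interpolation=cv2.INTER_CUBIC)
t=snap('top','t4.png')['img'][135:270,180:380]
o=np.zeros((600,800,3),np.uint8);o[:300,:400]=f(a,(400,300));o[:300,400:]=f(w,(400,300));o[300:570,:400]=f(t,(400,270))
cv2.imwrite('pics/m4.png',cv2.cvtColor(o,cv2.COLOR_RGB2BGR))
E
```

```text
[ 0.45408875 -0.16907591  0.35802359]
```

View pics/m4.png

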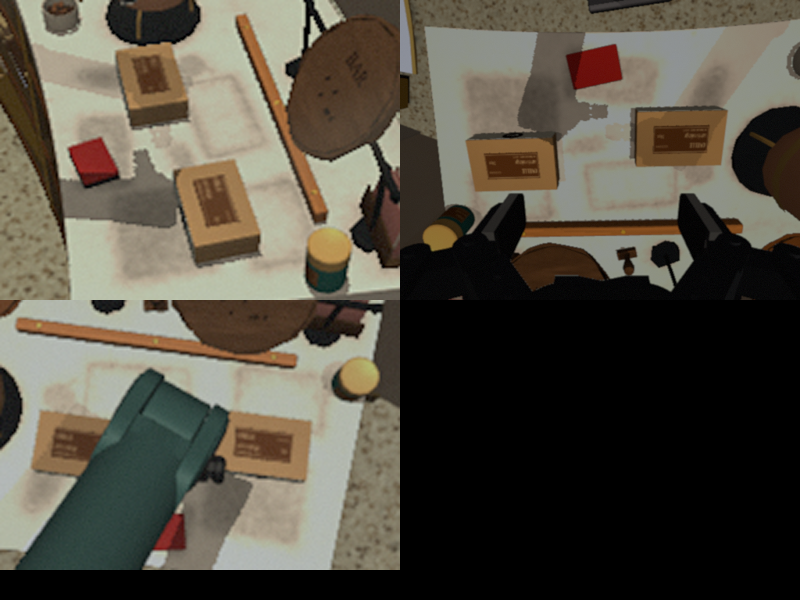

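Both boxes lie on their backs. In the wrist view (flipped, tin at left), the right box's near face shows a dark mark at about (512,134). I'll zoom on both faces to confirm.

```bash
python3 - <<'E'
import cv2,numpy as np
w=cv2.imread('pics/w4.png')[120:260,70:430]
cv2.imwrite('pics/w4c.png',cv2.resize(w,(800,311),interpolation=cv2.INTER_CUBIC))
E
```

```text
(no output)
```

View pics/w4c.png

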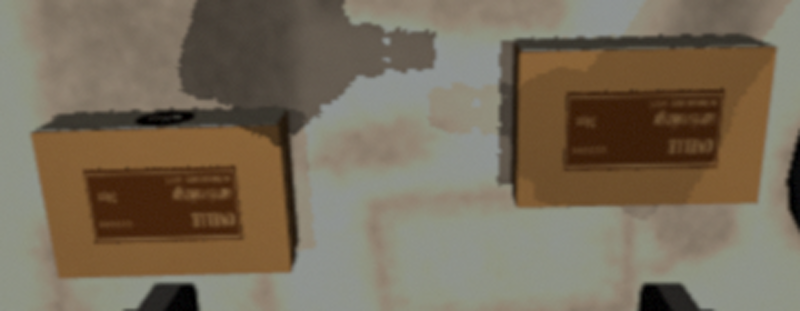

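The stamp (dark oval with pale bar at (165,117)) is on the right box. The left box's band is blank. Now I measure the right box's pose and the rail in the wrist and top views.

```bash
python3 - <<'E'
from h import *
q=px('w4.png',[(70+.45*x,120+.45*y) for x,y in [(288,122),(35,131),(58,277),(293,270)]],.044)
print('wrist box',q[:,:2].tolist(),q.mean(0),np.linalg.norm(q[0]-q[1]),np.linalg.norm(q[0]-q[3]))
d=(q[0]-q[1])+(q[3]-q[2]);print('yaw',np.degrees(np.arctan2(-d[0],d[1])))
# rail front top edge in wrist m4 (525,222),(740,221)?  px = (x-400)*1.28, y*1.28
print('rail wrist',px('w4.png',[((527-400)*1.28,221*1.28),((740-400)*1.28,219.5*1.28)],.026).tolist())
# top-view right side corners of box (m4 lower-left panel): (310,421),(306,480)
print('top',px('t4.png',[(180+310/2,135+121/2),(180+306/2,135+180/2)],.044).tolist())
rows([(.40,-.33,.358,-6.5),(.40,-.33,.03,-6.5)])
E
```

```text
wrist box [[0.4863, -0.248], [0.4708, -0.3994], [0.5671, -0.4133], [0.583, -0.2635]] [ 0.5268  -0.33105  0.044  ] 0.15219135980731624 0.09793436577626871
yaw -5.951567591577061
rail wrist [[0.6525, -0.3412, 0.026], [0.7072, 0.0743, 0.026]]
top [[0.5645, -0.4123, 0.044], [0.4682, -0.4043, 0.044]]
[0.031, -0.172, -0.003] [0.1, -0.1, -1.2]
[0.031, -0.173, 0.325] [0.1, -0.1, -1.2]
```

The right box's centre is about (0.527,-0.331), yaw -6°, and the sizes check (152 x 98). Straight ahead it would overhang the rail's right end (y≈-0.393) by about 25 mm, so I'll first nudge it about 45 mm to the left from its end face.

```bash
python3 - <<'E'
from h import *
rows([(.512,-.443,.2,-6),(.512,-.443,.042,-6),(.519,-.378,.042,-6)])
d=np.load('pics/t0.png.npz')
print('counter right edge',px('t0.png',[(180+690/4,135+370/4),(180+720/4,135+250/4)],0).tolist())
E
```

```text
[-0.095, -0.269, 0.155] [0.1, -0.1, -1.7]
[-0.095, -0.27, 0.313] [0.1, -0.1, -1.7]
[-0.094, -0.204, 0.313] [0.1, -0.1, -1.7]
counter right edge [[0.4652, -0.4778, 0.0], [0.5667, -0.5055, 0.0]]
```

Call:
apply_moves:
  deltas:
    - [[-0.02, -0.05, 0, 0, 0, 0, 1], [-0.04, -0.11, 0, 0, 0, 0, 1], [-0.07, -0.17, 0.02, 0, 0, 0, 1], [-0.09, -0.22, 0.06, 0, 0, -1, 1], [-0.095, -0.269, 0.11, 0, 0, -1.7, 1], [-0.095, -0.27, 0.17, 0, 0, -1.7, 1], [-0.095, -0.27, 0.22, 0, 0, -1.7, 1], [-0.095, -0.27, 0.27, 0, 0, -1.7, 1], [-0.095, -0.27, 0.3, 0, 0, -1.7, 1], [-0.095, -0.27, 0.312, 0, 0, -1.7, 1]]

```text
time: 11.78
tcp_pos: [0.5121, -0.4417, 0.0408]
tool_rot: [-0.002, 0.052, 0.999, 0.002]
ft_force: [-0.3, 0.4, 0.1]
width: 0.0003
grasp_force: 0.0
```

```bash
python3 - <<'E'
from h import *
s=sense();print(s['tcp_pos'],s['q'],s['width'])
rows([(.519,-.378,.042,-6)])
E
```

```text
[ 0.51205117 -0.44165132  0.04080265] [ 0.32667705  0.86962898  0.49535914  1.84138838 -0.68448554  0.6149584
  2.71968645] 0.000325496937021204
[-0.0, 0.064, -0.001] [0.3, -0.2, 0.1]
```

Call:
apply_moves:
  deltas:
    - [[0, 0.01, 0, 0, 0, 0, 1], [0, 0.018, 0, 0, 0, 0, 1], [0, 0.025, 0, 0, 0, 0, 1], [0, 0.032, 0, 0, 0, 0, 1], [0, 0.039, 0, 0, 0, 0, 1], [0, 0.046, 0, 0, 0, 0, 1], [0, 0.053, 0, 0, 0, 0, 1], [0, 0.059, 0, 0, 0, 0, 1], [0, 0.065, 0, 0, 0, 0, 1], [0, 0.065, 0, 0, 0, 0, 1]]

```text
time: 13.02
tcp_pos: [0.5193, -0.3788, 0.0439]
tool_rot: [-0.0, 0.052, 0.999, 0.001]
ft_force: [0.1, -0.8, 0.5]
width: -0.0
grasp_force: 0.5
```

Call:
apply_moves:
  deltas:
    - [[0, -0.02, 0, 0, 0, 0, 1], [0, -0.04, -0.02, 0, 0, 0, 1], [0.02, -0.05, -0.08, 0, 0, 0, 1], [0.06, -0.05, -0.13, 0, 0, 0, 0], [0.11, 0, -0.18, 0, 0, 0, 0], [0.12, 0.05, -0.23, 0, 0, 0, 0], [0.125, 0.085, -0.23, 0, 0, 0, 0], [0.125, 0.085, -0.23, 0, 0, 0, 0]]

```text
time: 14.02
tcp_pos: [0.404, -0.2783, 0.2748]
tool_rot: [0.0, 0.049, 0.999, 0.002]
ft_force: [-0.3, -0.8, -0.3]
width: 0.0851
grasp_force: 0.0
```

```bash
python3 - <<'E'
from h import *
s=sense();print(s['tcp_pos'],s['width'])
w=snap('wrist','w5.png')['img'];w=cv2.cvtColor(w,cv2.COLOR_RGB2BGR)
cv2.imwrite('pics/w5b.png',cv2.resize(w,(800,600),interpolation=cv2.INTER_CUBIC))
E
```

```text
[ 0.40397582 -0.27829002  0.27476312] 0.08508205829238495
```

View pics/w5b.png

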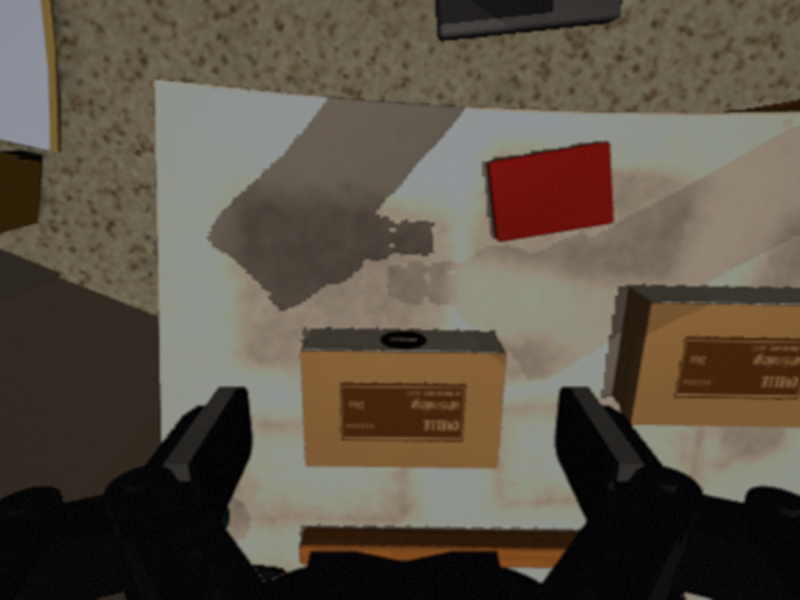

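The box sits at (302..505, 350..466), stamp at (403,340). The rail's front edge runs (302,530) to (578,532).

```bash
python3 - <<'E'
from h import *
k=.64
q=px('w5.png',[(k*x,k*y) for x,y in [(505,352),(302,351),(305,466),(498,466)]],.044)
print(q[:,:2].tolist(),q.mean(0),np.linalg.norm(q[0]-q[1]),np.linalg.norm(q[0]-q[3]))
for e in(q[0]-q[1],q[3]-q[2]):print('yaw',np.degrees(np.arctan2(-e[0],e[1])))
r=px('w5.png',[(k*x,k*y) for x,y in [(578,534),(302,531)]],.026);e=r[0]-r[1];print('rail',r[:,:2].tolist(),np.degrees(np.arctan2(-e[0],e[1])))
n=q.mean(0)
rows([(.435,-.277,.2,-6.8),(.435,-.277,.03,-6.8),(.465,-.281,.03,-6.8)])
E
```

```text
[[0.4903, -0.2109], [0.4749, -0.3566], [0.5712, -0.3694], [0.5864, -0.2202]] [ 0.5307   -0.289275  0.044   ] 0.14651160363602603 0.09654895131486413
yaw -6.033569185390469
yaw -5.8170342190274145
rail [[0.6751, -0.1523], [0.6478, -0.3871]] -6.631954697817748
[-0.03, 0.007, 0.075] [0.1, 0.0, 1.0]
[-0.03, 0.006, 0.245] [0.1, 0.0, 1.0]
[-0.061, 0.006, 0.245] [0.1, 0.0, 1.0]
```

Call:
apply_moves:
  deltas:
    - [[-0.03, 0.005, 0.05, 0, 0, 1, 0], [-0.03, 0.005, 0.1, 0, 0, 1, 0], [-0.03, 0.005, 0.15, 0, 0, 1, 0], [-0.03, 0.005, 0.2, 0, 0, 1, 0], [-0.03, 0.005, 0.235, 0, 0, 1, 0], [-0.03, 0.005, 0.245, 0, 0, 1, 0], [-0.03, 0.005, 0.245, 0, 0, 1, 0]]

```text
time: 14.95
tcp_pos: [0.4337, -0.2824, 0.0288]
tool_rot: [-0.0, 0.063, 0.998, 0.0]
ft_force: [-0.4, 0.9, -1.2]
width: 0.0853
grasp_force: 0.0
```

Call:
apply_moves:
  deltas:
    - [[-0.015, 0, 0, 0, 0, 0, 0], [-0.025, 0, 0, 0, 0, 0, 0], [-0.033, 0, 0, 0, 0, 0, 0], [-0.042, 0, 0, 0, 0, 0, 0], [-0.051, 0, 0, 0, 0, 0, 0], [-0.06, 0, 0, 0, 0, 0, 0], [-0.069, 0, 0, 0, 0, 0, 0], [-0.078, 0, 0, 0, 0, 0, 0], [-0.087, 0, 0, 0, 0, 0, 0], [-0.095, 0, 0, 0, 0, 0, 0]]

```text
time: 16.2
tcp_pos: [0.5293, -0.2927, 0.0293]
tool_rot: [0.0, 0.061, 0.998, -0.0]
ft_force: [-2.0, 0.9, 1.7]
width: 0.0853
grasp_force: 1.2
```

```bash
python3 - <<'E'
from h import *
s=sense();print(s['tcp_pos'],s['q'],s['ft_force'],s['wrist_torque']);rows([(.55,-.29,.03,-6.8)])
E
```

```text
[ 0.52931179 -0.29272286  0.02925993] [ 0.11789627  0.82685664  0.45860293  2.01332812 -0.78012348  0.48156831
  2.6083546 ] [-2.02850705  0.89223236  1.66741112] [0.02732919 0.46484575 0.04215576]
[-0.02, 0.005, -0.001] [-0.0, 0.0, -0.2]
```

Call:
apply_moves:
  deltas:
    - [[-0.006, 0, 0, 0, 0, 0, 0], [-0.012, 0, 0, 0, 0, 0, 0], [-0.016, 0, 0, 0, 0, 0, 0], [-0.018, 0, 0, 0, 0, 0, 0]]

```text
time: 16.7
tcp_pos: [0.5467, -0.2949, 0.0293]
tool_rot: [0.0, 0.061, 0.998, 0.0]
ft_force: [-1.2, 0.2, 0.9]
width: 0.0854
grasp_force: 1.0
```

Call:
apply_moves:
  deltas:
    - [[-0.002, 0, 0, 0, 0, 0, 0], [-0.004, 0, 0, 0, 0, 0, 0]]

```text
time: 16.95
tcp_pos: [0.5504, -0.2954, 0.0293]
tool_rot: [0.0, 0.062, 0.998, 0.0]
ft_force: [-1.6, 0.1, -0.4]
width: 0.0854
grasp_force: 0.7
```

Call:
apply_moves:
  deltas:
    - [[-0.002, 0, 0, 0, 0, 0, 0], [-0.003, 0, 0, 0, 0, 0, 0]]

```text
time: 17.2
tcp_pos: [0.5537, -0.2957, 0.0293]
tool_rot: [0.0, 0.061, 0.998, -0.0]
ft_force: [-1.5, 0.4, 0.1]
width: 0.0855
grasp_force: 0.7
```

Call:
apply_moves:
  deltas:
    - [[-0.0015, 0, 0, 0, 0, 0, 0], [-0.003, 0, 0, 0, 0, 0, 0]]

```text
time: 17.45
tcp_pos: [0.5565, -0.2961, 0.0293]
tool_rot: [0.0, 0.062, 0.998, -0.0]
ft_force: [-1.3, -0.2, -0.9]
width: 0.0853
grasp_force: 0.5
```

Call:
apply_moves:
  deltas:
    - [[-0.0015, 0, 0, 0, 0, 0, 0], [-0.003, 0, 0, 0, 0, 0, 0]]

```text
time: 17.7
tcp_pos: [0.5594, -0.2965, 0.0293]
tool_rot: [0.0, 0.061, 0.998, -0.0]
ft_force: [-0.9, 0.0, -0.7]
width: 0.0853
grasp_force: 0.5
```

```bash
python3 - <<'E'
from h import *
s=sense();print(s['tcp_pos'],s['ft_force'],s['wrist_torque'])
E
```

```text
[ 0.5594242  -0.29646097  0.02930612] [-0.85097077  0.01147339 -0.73884526] [ 0.0307882   0.16493379 -0.02711951]
```

Call:
apply_moves:
  deltas:
    - [[-0.0015, 0, 0, 0, 0, 0, 0], [-0.003, 0, 0, 0, 0, 0, 0]]

```text
time: 17.95
tcp_pos: [0.5624, -0.2969, 0.0293]
tool_rot: [0.0, 0.062, 0.998, 0.0]
ft_force: [-0.5, -0.2, -0.7]
width: 0.0853
grasp_force: 0.5
```

Call:
apply_moves:
  deltas:
    - [[-0.0015, 0, 0, 0, 0, 0, 0], [-0.003, 0, 0, 0, 0, 0, 0]]

```text
time: 18.2
tcp_pos: [0.5642, -0.2972, 0.0293]
tool_rot: [-0.001, 0.061, 0.998, 0.0]
ft_force: [-4.8, 0.2, 2.9]
width: 0.0855
grasp_force: 2.3
```

```bash
python3 - <<'E'
from h import *
s=sense();print(s['tcp_pos'],s['ft_force'],s['wrist_torque'])
snap('top','t6.png');snap('side','s6.png')
a=cv2.imread('pics/s6.png')[190:265,230:340]
b=cv2.imread('pics/t6.png')[145:205,250:340]
f=lambda i,s:cv2.resize(i,s,interpolation=cv2.INTER_CUBIC)
cv2.imwrite('pics/m6.png',np.hstack([f(a,(440,300)),f(b,(360,300))]))
E
```

```text
[ 0.56420781 -0.29715256  0.02927327] [-4.8126682   0.18548791  2.86832932] [0.0636182  0.89499495 0.04381032]
```

Contact with the rail: force jumped to 4.8 N. I'll press a little more to seat it.

Call:
apply_moves:
  deltas:
    - [[-0.0015, 0, 0, 0, 0, 0, 0], [-0.003, 0, 0, 0, 0, 0, 0], [-0.003, 0, 0, 0, 0, 0, 0]]

```text
time: 18.68
tcp_pos: [0.5642, -0.2971, 0.0292]
tool_rot: [-0.003, 0.062, 0.998, 0.001]
ft_force: [-8.0, 1.3, 5.9]
width: 0.0857
grasp_force: 4.4
```

```bash
python3 - <<'E'
from h import *
s=sense();print(s['tcp_pos'],s['ft_force'],s['wrist_torque'])
E
```

```text
[ 0.56424568 -0.29714583  0.0292131 ] [-7.98616857  1.3054622   5.89444355] [0.43385187 1.61786906 0.30436465]
```

Call:
apply_moves:
  deltas:
    - [[0.01, 0, 0, 0, 0, 0, 0], [0.03, 0, 0, 0, 0, 0, 0], [0.06, 0, -0.03, 0, 0, 0, 0], [0.09, 0, -0.09, 0, 0, 0, 0], [0.12, 0, -0.15, 0, 0, 0, 0], [0.12, 0, -0.2, 0, 0, 0, 0], [0.12, 0, -0.2, 0, 0, 0, 0]]

```text
time: 19.55
tcp_pos: [0.4519, -0.2852, 0.234]
tool_rot: [0.006, 0.062, 0.998, -0.002]
ft_force: [0.6, 0.6, -0.7]
width: 0.0853
grasp_force: 0.0
```

```bash
python3 - <<'E'
from h import *
s=sense();print(s['tcp_pos'])
for n in('top','side','wrist'):snap(n,n[0]+'7.png')
f=lambda i,s:cv2.resize(i,s,interpolation=cv2.INTER_CUBIC)
a=cv2.imread('pics/s7.png')[190:265,230:330];b=cv2.imread('pics/t7.png')[145:220,210:340];w=cv2.imread('pics/w7.png')
cv2.imwrite('pics/m7.png',np.vstack([np.hstack([f(a,(380,280)),f(b,(420,280))]),f(w[130:330,60:460],(800,320))]))
E
```

```text
[ 0.45190895 -0.28524121  0.23395238]
```

View pics/m7.png

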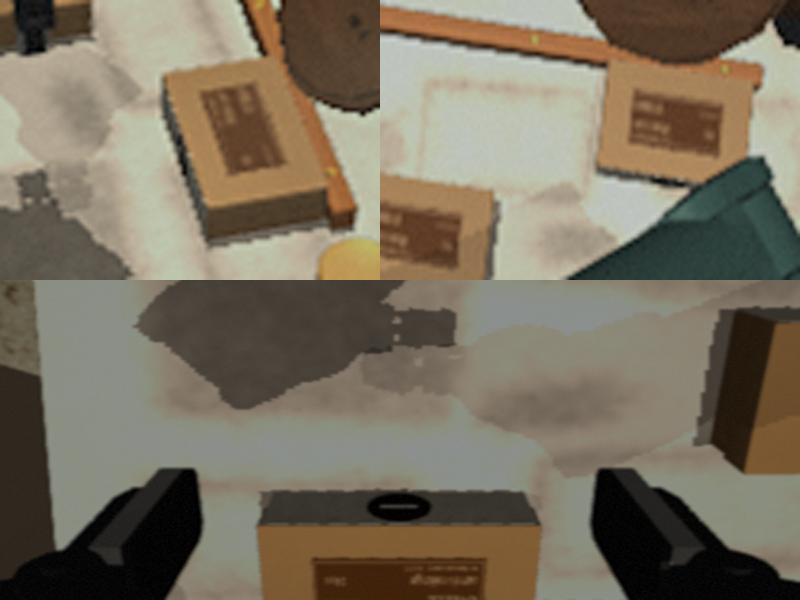

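It looks flush in the side and top views. The stamp at (399,507) is centred between the fingers. One final central press with closed fingers will make sure both ends seat.

Call:
apply_moves:
  deltas:
    - [[0, 0, 0.06, 0, 0, 0, 1], [0, 0, 0.12, 0, 0, 0, 1], [0, 0, 0.17, 0, 0, 0, 1], [0, 0, 0.19, 0, 0, 0, 1], [-0.03, 0, 0.19, 0, 0, 0, 1], [-0.06, 0, 0.19, 0, 0, 0, 1], [-0.085, 0, 0.19, 0, 0, 0, 1], [-0.1, 0, 0.19, 0, 0, 0, 1], [-0.106, 0, 0.19, 0, 0, 0, 1], [-0.106, 0, 0.19, 0, 0, 0, 1]]

```text
time: 20.95
tcp_pos: [0.5536, -0.2958, 0.0388]
tool_rot: [-0.001, 0.062, 0.998, 0.0]
ft_force: [-0.1, 0.1, 0.7]
width: -0.0002
grasp_force: 0.0
```

```bash
python3 - <<'E'
from h import *
s=sense();print(s['tcp_pos'],s['ft_force'],s['wrist_torque']);rows([(.5645,-.297,.042,-7)])
E
```

```text
[ 0.55358369 -0.29575281  0.0387563 ] [-0.09832711  0.08294381  0.67256888] [0.06411801 0.07672845 0.01219135]
[-0.011, 0.0, -0.003] [0.0, -0.1, -0.1]
```

Call:
apply_moves:
  deltas:
    - [[-0.004, 0, 0, 0, 0, 0, 1], [-0.008, 0, 0, 0, 0, 0, 1], [-0.011, 0, 0, 0, 0, 0, 1], [-0.0125, 0, 0, 0, 0, 0, 1], [-0.014, 0, 0, 0, 0, 0, 1], [-0.014, 0, 0, 0, 0, 0, 1]]

```text
time: 21.7
tcp_pos: [0.5644, -0.2973, 0.0393]
tool_rot: [-0.003, 0.062, 0.998, 0.001]
ft_force: [-7.4, 0.7, 6.7]
width: 0.0
grasp_force: 3.6
```

```bash
python3 - <<'E'
from h import *
s=sense();print(s['tcp_pos'],s['ft_force'],s['wrist_torque'])
E
```

```text
[ 0.56439934 -0.29726337  0.03927365] [-7.37129134  0.7335727   6.72745262] [2.11466933e-01 1.34421835e+00 1.01531811e-03]
```

The box is seated under about 7 N with zero yaw moment. I'll retreat and hand in.

Call:
apply_moves:
  deltas:
    - [[0.01, 0, 0, 0, 0, 0, 1], [0.03, 0, 0, 0, 0, 0, 1], [0.06, 0, -0.03, 0, 0, 0, 1], [0.09, 0, -0.08, 0, 0, 0, 1], [0.12, 0, -0.14, 0, 0, 0, 1], [0.12, 0, -0.2, 0, 0, 0, 1], [0.12, 0, -0.25, 0, 0, 0, 1], [0.12, 0, -0.25, 0, 0, 0, 1]]

```text
time: 22.7
tcp_pos: [0.4515, -0.2847, 0.2935]
tool_rot: [0.005, 0.061, 0.998, -0.002]
ft_force: [0.2, 0.6, -1.0]
width: 0.0001
grasp_force: 0.0
```

```bash
python3 - <<'E'
from h import *
print(sense()['tcp_pos'],hand_in())
E
```

```text
the job is handed in; nothing more can be done
[ 0.45154237 -0.28474983  0.29352348] None
```

I tipped both boxes onto their backs, then slid the stamped right-hand one about 45 mm left and pushed it flush against the rail; the other lies where it fell, and I handed the job in at about 23 s.

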